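# Make up two clock repair kits

### The arm

A 6-joint arm with a two-finger parallel gripper is mounted at the origin on the work surface. World frame = base frame: x ahead of the robot, y to its left, z up, the work surface at z = 0. Lengths are in m, angles in degrees, forces in N, time in s.
With the tool pointing down it reaches from about 0.25 to 0.725 m from the base axis. Payload 9.7 kg.
Tool frame: the origin (TCP) lies on the centre line of the jaws, within the pads' length; the fingertips stand bot.nose_length ahead of it and the grasp point (between the pads) lies 11 mm behind it (bot.nose_length is the distance from the TCP to the fingertips, in m); z points along the fingers, y is the line along which they close (so a half turn about z gives the same grasp; the last joint's range is limited). The gripper opens to 85 mm and grips with 20 to 120 N. Pads are 22 mm wide; open, the fingers measure 114 mm over their backs; the gripper's body (76 mm by 85 mm) begins 54 mm behind the grasp point. The pads swing forward as they close: fully open they stand 13 mm farther back than shut.
Start: joints at [66.635, 4.979, 10.078, 95.1, 0, 90], TCP at [0.218, 0.505, 0.239] pointing down, gripper open.
Joint ranges: [-179.16, 179.16], [-48.56, 103.87], [-65.8, 70.77], [-126.05, 130.52], [-82.76, 87.17], [-180, 180]. Speed limits (degrees/s): [127.2, 127.2, 147.25, 180, 180, 180].

### API

Orientations are given as [roll, pitch, yaw] about the fixed x, y, z axes, in that order (R = Rz(yaw) Ry(pitch) Rx(roll)).
In Python, from workcell import bot gives the robot as it stands. The module is installed in compiled form; this text tells all that it offers.
- The arm moves only by the shell command python3 -m inch 'ROWS' [OPENING] [FORCE]. ROWS is JSON, a list of rows, each a list of 4 numbers: the shift along the world's x, y, z in cm, then the turn about the world's z in degrees. A call has exactly 8 rows; each row is the pose to reach, as a shift and turn from the pose commanded when the call began; what a row does not reach only later rows make up. A row lasts 1/8 s, in which the tool goes at most 62.5 mm and 10.7 degrees, less where a joint would pass 70% of its speed; a pose out of reach is approached as far as the arm can. A call with a gripper value outside its range is refused whole. OPENING is the finger opening in cm, from 0 to 8.54, set as the call begins (- or left out, the last holds). The fingers move at their own pace and stop on an object; FORCE is the grip in N (left out, the last holds). Time passes only in rows, so rows that repeat a pose let the fingers close, or fill a call up. It gives the time, the measured TCP pose, the force, the opening and the grip force at its end, in the units of the state.
- bot.get_obs(): the state, without advancing time (a new reading comes with each control period).
- bot.camera(name): name is "scene" or "top" or "wrist"; returns a dict with "img" (480x640x3 uint8, red, green, blue), "fovy" (degrees; the focal length in pixels is half the picture's height over the tangent of half this angle, whatever the lens; pixels are square), "cx", "cy" (the principal point, pixels), "R" (3x3) and "t" (3): a world point X has camera coordinates R X + t; the wrist camera has in their place "mount" (4x4, takes a point from camera to tool coordinates, whose origin is the TCP and whose axes are the flange's). Camera axes: x right, y down, z forward; pixel columns grow to the right and rows downward; lengths in m; the calibration is good to about 2 mm. A picture is of the moment at which its call begins: read the wrist's pose just before it. There is no depth.
- bot.job_done(): hands the job in; it is judged then, once.
Trained networks look in a picture, given as the dict that the camera call returned (one of the last four; its "shot" number tells which), for a name from the list of things; names that differ only in an ending like _2 or _b are one class to them, and where a whole thing is asked for, a point or a joint stands for the part that bears it (a point fixed in the world has none). Each returns a list of dicts, best first, with "score" (0 to 1); they miss things now and then, are a little off and sometimes report something else, mostly with a low value. They report only what shows in the picture. A call takes as long as a camera call. They do not tell look-alikes from the thing itself.
- bot.find_in(thing, picture): "point" ([column, row] in pixels, amid what is visible of it).
- bot.landmark_of(thing, picture): "point" ([column, row] in pixels: a listed point, or the origin of a listed thing).
The state is a dict: "time": time; "q": joint angles; "qd": joint speeds; "joint_efforts": joint torques, N m; "ee_pos": TCP position; "tcp_rot": TCP orientation; "wrist_force": force on the tool from outside, world axes, zero at the start; "torque": the same for the moment, N m; "opening": finger opening in m; "grasp_force": force on a finger pad.
Only numpy, scipy, OpenCV 4.12 (cv2) and the standard library are available. Lean on these libraries where they do the work, as an engineer would, in place of code of your own. Each camera call takes 0.05 s, during which the arm holds its last target. There are 200 camera calls.

### The job

Make up the two repair kits from the stock on the bench: the blue tray gets the brass barrel on its cork and the amber oil bottle in its bare pocket; the red tray gets the steel barrel on its cork and the white grease pot in its bare pocket. Stand each thing upright in the middle of its pocket, setting it down rather than dropping it, and leave the black barrel, the green bottle and the clock where they are.

Things in the scene. Friction and masses are not known exactly. Their poses are not given: they have to be found in the camera images.
- tray_blue: Blue plastic kit tray fixed to the bench, 206 x 112 mm, at any yaw. Origin: centre of its underside; x along its length, z up. A 5 mm wide rib across the middle divides it into two pockets, each about 95 x 102 mm inside: the cork-floored pocket (tan floor) is centred 50 mm from the origin along +x, the bare pocket (floor in the tray's own colour) 50 mm along -x. Floors lie 4 mm above the bench, walls and rib end 12 mm above the bench.
- tray_red: Red plastic kit tray fixed to the bench, 206 x 112 mm, at any yaw. Origin: centre of its underside; x along its length, z up. A 5 mm wide rib across the middle divides it into two pockets, each about 95 x 102 mm inside: the cork-floored pocket (tan floor) is centred 50 mm from the origin along +x, the bare pocket (floor in the tray's own colour) 50 mm along -x. Floors lie 4 mm above the bench, walls and rib end 12 mm above the bench.
- barrel_brass_mid (a point): Brass (yellow metal) spring barrel of a clock, standing on the bench: toothed rim at the foot 54 mm across and 5 mm high, above it a plain drum 40 mm in diameter up to 40 mm, then an 8 mm arbor up to 50 mm; grip the drum. 150 g, give or take. Point: on the axis, 25 mm above its underside (half-way up); z along the axis, up.
- barrel_steel_mid (a point): Steel (mid-grey) spring barrel of a clock, standing on the bench: toothed rim at the foot 54 mm across and 5 mm high, above it a plain drum 40 mm in diameter up to 40 mm, then an 8 mm arbor up to 50 mm; grip the drum. 150 g, give or take. Point: on the axis, 25 mm above its underside (half-way up); z along the axis, up.
- oil_amber_mid (a point): Small amber glass oil bottle with an orange cap and a white paper band, standing, 70 mm high: round body 34 mm in diameter up to 46 mm, shoulder, then a cap 22 mm across from 53 mm to 70 mm; grip the body. 60 g, give or take. Point: on the axis, 35 mm above its underside (half-way up); z up.
- grease_pot_mid (a point): White plastic grease pot with a grey band, standing, 38 mm high: body 46 mm in diameter up to 26 mm, lid 48 mm above it. 80 g, give or take. Point: on the axis, 19 mm above its underside (half-way up); z up.
- barrel_black_mid (a point): Not wanted, to be left alone: black spring barrel of a clock, standing on the bench: toothed rim at the foot 54 mm across and 5 mm high, above it a plain drum 40 mm in diameter up to 40 mm, then an 8 mm arbor up to 50 mm. 150 g, give or take. Point: on the axis, 25 mm above its underside (half-way up); z along the axis, up.
- oil_green_mid (a point): Not wanted, to be left alone: green glass oil bottle with a green cap and a white paper band, 70 mm high: round body 34 mm in diameter up to 46 mm, shoulder, then a cap 22 mm across from 53 mm to 70 mm. 60 g, give or take. Point: on the axis, 35 mm above its underside (half-way up); z up.
- clock_mid (a point): Not wanted, to be left alone: travel clock lying on its back at the far side, a dark wooden disc 80 mm in diameter and 32 mm high with a white dial on top. Point: its centre, 16 mm above its underside; z up.
Mind the look-alikes: they are no part of the job. Leave any pink or purple look-alike of the part that bears barrel_steel_mid alone.

How it is judged:
By the outcome, as a careful person would: the job done as asked, in the order asked, and still so for the second after the job is handed in, with the robot touching nothing.
It also fails if it takes over 112 s, if anything falls off the work surface, if the arm or the gripper's body presses on something with over 40 N, if the wrist force passes 120 N, or if a joint passes its speed limit or range.

## Working session

There is one attempt and no reset: what is moved stays moved. The work goes in short steps, Python scripts to look and compute and a shell command to move; the robot and the scene stay as the last step left them, time stands still between calls to the robot, and variables do not carry over. Pictures are saved under pics/ and viewed, at most 14 in all, crops included, and the job is handed in when it is done.

```bash
mkdir -p pics
cat > h.py <<'E'
import numpy as np, cv2
from workcell import bot
def ray(c,p):
    f=240/np.tan(np.radians(c["fovy"]/2)); R=np.array(c["R"]);t=np.array(c["t"])
    d=R.T@np.array([(p[0]-c["cx"])/f,(p[1]-c["cy"])/f,1]); return -R.T@t,d
def at(c,p,z):
    o,d=ray(c,p); return (o+d*(z-o[2])/d[2])
Z=dict(tray_blue=0,tray_red=0,barrel_brass_mid=.025,barrel_steel_mid=.025,oil_amber_mid=.035,grease_pot_mid=.019,barrel_black_mid=.025,oil_green_mid=.035,clock_mid=.016)
def save(c,n): cv2.imwrite(f"pics/{n}.png",np.ascontiguousarray(c["img"][:,:,::-1]))
E
python3 - <<'E'
from h import *
print(bot.nose_length, bot.get_obs()["tcp_rot"])
for n in("top","scene"):
    c=bot.camera(n); save(c,n)
    print(n,c["fovy"],c["cx"],c["cy"],np.round(ray(c,(320,240))[0],3))
    for k,z in Z.items():
        print(k,[(np.round(r["point"]).tolist(),round(r["score"],2),np.round(at(c,r["point"],z)[:2],3).tolist()) for r in bot.landmark_of(k,c)[:4]])
E
```

```text
0.008 [-1.79920226e+02 -1.40412727e-05  1.56635397e+02]
top 52.84877658852516 316.0454451306373 238.80174110612973 [0.512 0.001 0.853]
tray_blue [([136.0, 314.0], 0.78, [0.461, 0.297]), ([406.0, 210.0], 0.51, [0.647, -0.175])]
tray_red [([484.0, 315.0], 0.98, [0.463, -0.312])]
barrel_brass_mid [([337.0, 217.0], 0.7, [0.631, -0.051])]
barrel_steel_mid [([392.0, 314.0], 0.93, [0.465, -0.146]), ([378.0, 372.0], 0.8, [0.368, -0.12]), ([344.0, 330.0], 0.6, [0.438, -0.063]), ([134.0, 312.0], 0.17, [0.464, 0.291])]
oil_amber_mid [([274.0, 325.0], 0.67, [0.445, 0.055])]
grease_pot_mid [([265.0, 204.0], 0.62, [0.653, 0.075])]
barrel_black_mid [([300.0, 259.0], 0.9, [0.557, 0.013])]
oil_green_mid [([406.0, 210.0], 0.9, [0.643, -0.168])]
clock_mid [([378.0, 141.0], 0.93, [0.77, -0.124])]
scene 49.60399655003897 314.41462200050375 242.0629962587636 [ 1.103 -0.415  0.648]
tray_blue [([390.0, 188.0], 0.62, [0.462, 0.303])]
tray_red [([120.0, 311.0], 0.85, [0.451, -0.308])]
barrel_brass_mid [([305.0, 297.0], 0.89, [0.631, -0.06])]
barrel_steel_mid [([244.0, 237.0], 0.83, [0.438, -0.056]), ([195.0, 230.0], 0.78, [0.364, -0.12]), ([205.0, 264.0], 0.63, [0.46, -0.15])]
oil_amber_mid [([299.0, 213.0], 0.63, [0.453, 0.061])]
grease_pot_mid [([373.0, 273.0], 0.71, [0.651, 0.073]), ([307.0, 299.0], 0.24, [0.631, -0.056])]
barrel_black_mid [([311.0, 252.0], 0.95, [0.55, 0.016])]
oil_green_mid [([252.0, 329.0], 0.67, [0.643, -0.17])]
clock_mid [([324.0, 381.0], 0.73, [0.772, -0.132])]
```

View pics/top.png

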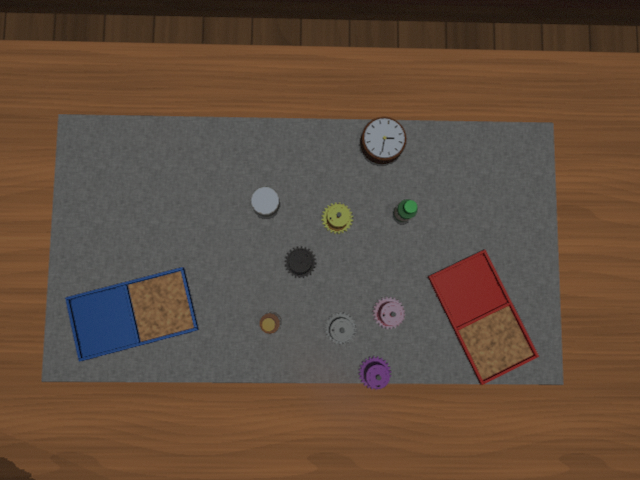

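View pics/scene.png

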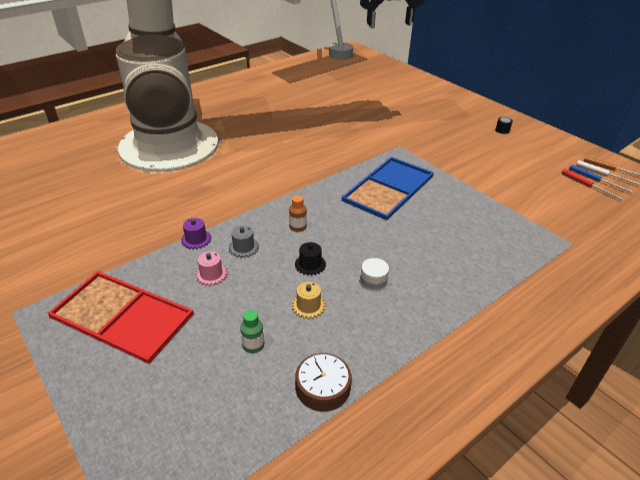

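The top view shows the blue tray around (132,314), with its cork to the right at (162,307). The red tray is around (483,316), cork below at (496,343). Steel is the grey barrel at (341,328), with pink at (389,313) and purple at (375,373) as look-alikes. Brass is at (338,217), amber at (269,323) and the pot at (265,201). Next I'll get the tray geometry from the rim outlines.

Run:
```python
from h import *
for n in("top","scene"):
    c=bot.camera(n); hsv=cv2.cvtColor(c["img"],cv2.COLOR_RGB2HSV)
    for k,(lo,hi) in dict(blue=((105,120,40),(122,255,255)),red=((172,150,60),(180,255,255))).items():
        m=cv2.inRange(hsv,lo,hi)
        if k=="red": m|=cv2.inRange(hsv,(0,190,60),(3,255,255))
        m=cv2.morphologyEx(m,cv2.MORPH_CLOSE,np.ones((3,3)))
        cs,_=cv2.findContours(m,cv2.RETR_EXTERNAL,cv2.CHAIN_APPROX_NONE)
        sel=[q for q in cs if cv2.contourArea(q)>1500 and (n=="top" or q[:,0,1].mean()>150)]
        for q in sel:
            w=np.array([at(c,p[0],.012)[:2] for p in q],np.float32)
            (ctr,sz,a)=cv2.minAreaRect(w*1000)
            print(n,k,np.round(ctr,1),np.round(sz,1),round(a,1))
for n,p in dict(bc=(162,307),bb=(103,321),rc=(496,343),rb=(468,290)).items(): print(n,np.round(at(c:=bot.camera("top"),p,.004)[:2],3))
```

```text
top blue [461.7 299.9] [111.4 206.4] 15.2
scene blue [466.  292.8] [116.  214.9] 15.3
scene red [ 467.5 -310.4] [209.9 114.5] 25.9
bc [0.472 0.25 ]
bb [0.448 0.351]
rc [ 0.415 -0.33 ]
rb [ 0.506 -0.283]
```

```bash
python3 -m inch '[[4,-5,0,0],[8,-10,0,0],[12,-15,0,0],[15,-20,0,0],[19,-25,0,0],[22,-30,0,0],[26,-35,-1,0],[30,-40,-2,0]]' 6.5 40; python3 -m inch '[[3,-4,0,0],[6,-8,-1,0],[9,-12,-2,0],[11.3,-16,-3,0],[11.3,-16,-4,0],[11.3,-16,-4,0],[11.3,-16,-4,0],[11.3,-16,-4,0]]'
cat >> h.py <<'E'
from scipy.spatial.transform import Rotation as Ro
def wrist(thing,z,name=None):
    o=bot.get_obs(); c=bot.camera("wrist"); M=np.array(c["mount"])
    T=np.eye(4);T[:3,:3]=Ro.from_euler("xyz",o["tcp_rot"],degrees=True).as_matrix();T[:3,3]=o["ee_pos"]
    W=np.linalg.inv(T@M); c2=dict(c,R=W[:3,:3],t=W[:3,3])
    if name: save(c,name)
    for r in bot.landmark_of(thing,c)[:3]:
        w=at(c2,r["point"],z); print(thing,np.round(r["point"]),round(r["score"],2),np.round(w[:2],4),"d cm",np.round((w-o["ee_pos"])[:2]*100,2))
    return o,c2
E
python3 - <<'E'
from h import *
o,c=wrist("barrel_brass_mid",.025,"w1"); print(o["ee_pos"],o["tcp_rot"],o["q"])
wrist("barrel_black_mid",.025)
E
```

```text
time: 2.3
ee_pos: [0.5163, 0.1066, 0.2201]
tcp_rot: [180.0, 0.1, 156.6]
wrist_force: [0.1, 1.3, 1.1]
opening: 0.0649
grasp_force: 0.0
time: 3.3
ee_pos: [0.6283, -0.0507, 0.181]
tcp_rot: [180.0, 0.1, 156.7]
wrist_force: [-0.8, 0.1, -1.1]
opening: 0.0655
grasp_force: 0.0
barrel_brass_mid [317. 228.] 0.98 [ 0.6308 -0.051 ] d cm [ 0.26 -0.03]
barrel_brass_mid [359.  89.] 0.32 [0.5536 0.0124] d cm [-7.47  6.31]
[ 0.62825208 -0.05067715  0.18098314] [1.79974623e+02 7.11630744e-02 1.56704475e+02] [-4.61225272e+00  1.53220230e+01  1.54341090e+01  9.00365437e+01
  1.24365186e-03  1.86832570e+01]
barrel_black_mid [356.  87.] 0.64 [0.5519 0.0106] d cm [-7.64  6.15]
```

View pics/w1.png

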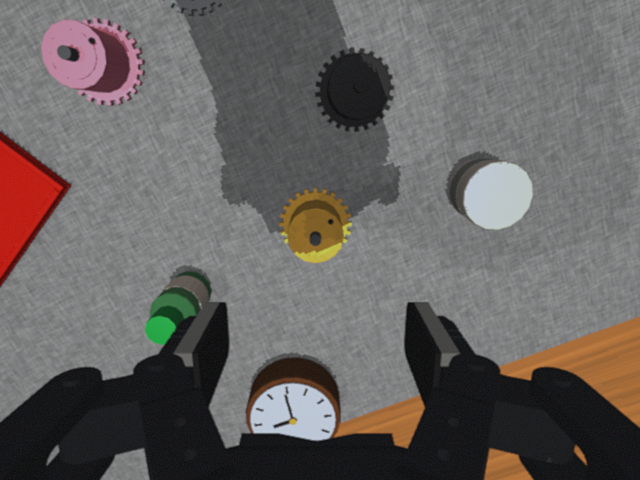

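The wrist view shows the brass barrel centred between the jaws at (317,228), with black well clear at (355,88). I'll descend most of the way and check tracking.

```bash
python3 -m inch '[[0,0.2,-3,0],[0,0.4,-6,0],[0,0.4,-9,0],[0,0.4,-11,0],[0,0.4,-11,0],[0,0.4,-11,0],[0,0.4,-11,0],[0,0.4,-11,0]]'; python3 -c "
from h import *
print(bot.get_obs()['ee_pos'])"
```

```text
time: 4.5
ee_pos: [0.6287, -0.0476, 0.0709]
tcp_rot: [180.0, 0.1, 156.6]
wrist_force: [-0.3, -0.9, -0.0]
opening: 0.0649
grasp_force: 0.0
[ 0.62872082 -0.0475821   0.07091481]
```

```bash
python3 -m inch '[[0.2,-0.3,-1,0],[0.2,-0.3,-3,0],[0.2,-0.3,-4.5,0],[0.2,-0.3,-5.1,0],[0.2,-0.3,-5.1,0],[0.2,-0.3,-5.1,0],[0.2,-0.3,-5.1,0],[0.2,-0.3,-5.1,0]]'; python3 -m inch '[[0,0,0,0],[0,0,0,0],[0,0,0,0],[0,0,0,0],[0,0,0,0],[0,0,0,0],[0,0,0,0],[0,0,0,0]]' 3 40
```

```text
time: 5.5
ee_pos: [0.6305, -0.0506, 0.0194]
tcp_rot: [180.0, 0.0, 156.6]
wrist_force: [-1.0, 0.9, -0.5]
opening: 0.0649
grasp_force: 0.0
time: 6.5
ee_pos: [0.6305, -0.0506, 0.0193]
tcp_rot: [180.0, 0.0, 156.6]
wrist_force: [-0.8, -0.1, 5.3]
opening: 0.0389
grasp_force: 40.6
```

```bash
python3 -m inch '[[0,0,1,0],[0,0,4,0],[0,0,8,0],[-2,4,10,0],[-4,8,10,0],[-6.5,12.5,10,0],[-9,17,10,0],[-11,21.5,10,0]]'; python3 -m inch '[[-2,3.5,0,0],[-3.5,6.5,0,0],[-4.5,8.7,0,0],[-4.5,8.7,0,0],[-4.5,8.7,0,0],[-4.5,8.7,0,0],[-4.5,8.7,0,0],[-4.5,8.7,0,0]]'
python3 - <<'E'
from h import *
o,c=wrist("tray_blue",0,"w2"); print(o["ee_pos"])
wrist("oil_amber_mid",.035)
E
```

```text
time: 7.5
ee_pos: [0.519, 0.1657, 0.1192]
tcp_rot: [-180.0, -0.0, 156.6]
wrist_force: [0.3, 0.3, -2.7]
opening: 0.039
grasp_force: 40.5
time: 8.5
ee_pos: [0.4754, 0.2511, 0.119]
tcp_rot: [-180.0, -0.0, 156.6]
wrist_force: [0.1, -0.5, -2.1]
opening: 0.0389
grasp_force: 40.5
tray_blue [380. 188.] 0.86 [0.461  0.3004] d cm [-1.45  4.93]
[0.47543227 0.25108268 0.11899318]
oil_amber_mid [  7. 339.] 0.62 [0.4501 0.0602] d cm [ -2.52 -19.11]
```

View pics/w2.png

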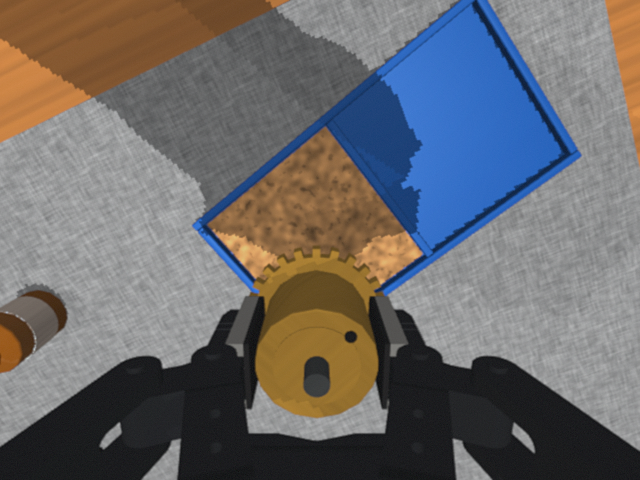

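The brass barrel is held upright, and the tray centre (0.461, 0.300) agrees with the top view. Lowering now.

```bash
python3 -m inch '[[0,0,-3,0],[0,0,-6,0],[0,0,-8,0],[0,0,-8.7,0],[0,0,-9.1,0],[0,0,-9.4,0],[0,0,-9.6,0],[0,0,-9.6,0]]'; python3 -m inch '[[0,0,0,0],[0,0,0,0],[0,0,0,0],[0,0,0,0],[0,0,0,0],[0,0,0,0],[0,0,0,0],[0,0,0,0]]' 6.5
```

```text
time: 9.7
ee_pos: [0.4755, 0.2516, 0.0234]
tcp_rot: [180.0, 0.0, 156.6]
wrist_force: [-0.6, -1.1, -0.2]
opening: 0.039
grasp_force: 40.5
time: 10.7
ee_pos: [0.4753, 0.2515, 0.023]
tcp_rot: [-180.0, -0.0, 156.6]
wrist_force: [0.1, 0.9, -0.2]
opening: 0.0649
grasp_force: 0.0
```

```bash
python3 -m inch '[[0,0,2,0],[0,0,6,0],[0,0,11,0],[-0.5,-4,14,0],[-1,-9,14,0],[-1.8,-14,14,0],[-2.5,-19.1,14,0],[-2.5,-19.1,14,0]]'; python3 -m inch '[[0,0,0,0],[0,0,-1,0],[0,0,-2,0],[0,0,-2,0],[0,0,-2,0],[0,0,-2,0],[0,0,-2,0],[0,0,-2,0]]'
python3 - <<'E'
from h import *
o,c=wrist("oil_amber_mid",.035,"w3"); print(o["ee_pos"])
E
```

```text
time: 11.7
ee_pos: [0.4499, 0.0579, 0.1634]
tcp_rot: [180.0, 0.0, 156.4]
wrist_force: [0.5, -0.3, 0.2]
opening: 0.065
grasp_force: 0.0
time: 12.7
ee_pos: [0.4503, 0.0604, 0.1431]
tcp_rot: [180.0, 0.0, 156.6]
wrist_force: [1.0, 0.3, 0.9]
opening: 0.0651
grasp_force: 0.0
oil_amber_mid [316. 241.] 0.91 [0.4486 0.0606] d cm [-0.17  0.02]
[0.45034997 0.06043487 0.14314291]
```

View pics/w3.png

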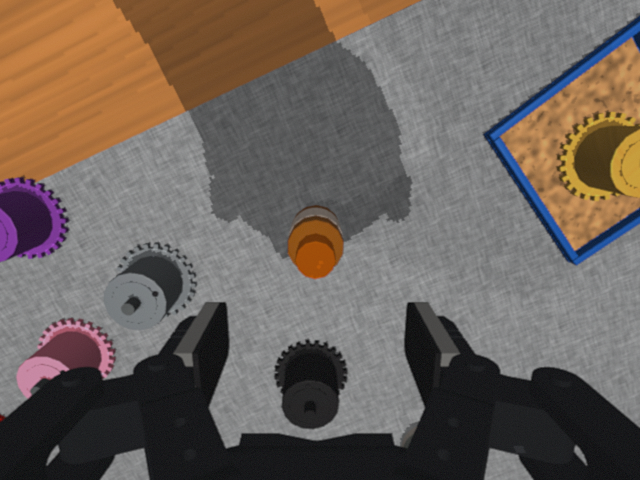

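The amber bottle is centred between the jaws at (316,241), and the brass barrel stands upright in the cork pocket. Next is descend and grip.

```bash
python3 -m inch '[[-0.1,0,-4,0],[-0.1,0,-8,0],[-0.1,0,-10.5,0],[-0.1,0,-12,0],[-0.1,0,-12.1,0],[-0.1,0,-12.1,0],[-0.1,0,-12.1,0],[-0.1,0,-12.1,0]]'; python3 -m inch '[[0,0,0,0],[0,0,0,0],[0,0,0,0],[0,0,0,0],[0,0,0,0],[0,0,0,0],[0,0,0,0],[0,0,0,0]]' 2.4 30
```

```text
time: 13.8
ee_pos: [0.4497, 0.0605, 0.0226]
tcp_rot: [180.0, 0.1, 156.6]
wrist_force: [-0.4, 1.2, 0.3]
opening: 0.0652
grasp_force: 0.0
time: 14.8
ee_pos: [0.4494, 0.0605, 0.0223]
tcp_rot: [180.0, 0.0, 156.6]
wrist_force: [-0.2, -0.9, 4.7]
opening: 0.0328
grasp_force: 30.2
```

```bash
python3 -m inch '[[0,0,2,0],[0,0,6,0],[0,0,11,0],[0,5,14,0],[0,10,14,0],[0,15,14,0],[0,20,14,0],[0,25,14,0]]'; python3 -m inch '[[0,2,0,0],[0,3.8,-1,0],[0,3.8,-3,0],[0,3.8,-5,0],[0,3.8,-7,0],[0,3.8,-7,0],[0,3.8,-7,0],[0,3.8,-7,0]]'
```

```text
time: 15.8
ee_pos: [0.4489, 0.3121, 0.1615]
tcp_rot: [-180.0, -0.0, 156.6]
wrist_force: [1.4, -0.3, -0.3]
opening: 0.033
grasp_force: 30.1
time: 16.8
ee_pos: [0.4497, 0.3486, 0.093]
tcp_rot: [179.9, 0.0, 156.6]
wrist_force: [-0.0, 0.1, -0.5]
opening: 0.0333
grasp_force: 30.1
```

```bash
python3 -m inch '[[0,0,-2,0],[0,0,-4,0],[0,0,-5.3,0],[0,0,-5.9,0],[0,0,-6.3,0],[0,0,-6.6,0],[0,0,-6.7,0],[0,0,-6.7,0]]'; python3 -m inch '[[0,0,0,0],[0,0,0,0],[0,0,0,0],[0,0,0,0],[0,0,0,0],[0,0,0,0],[0,0,0,0],[0,0,0,0]]' 6.5 40
```

```text
time: 17.8
ee_pos: [0.4496, 0.3487, 0.0263]
tcp_rot: [179.9, 0.0, 156.6]
wrist_force: [-1.2, -1.0, 6.3]
opening: 0.0327
grasp_force: 30.7
time: 18.8
ee_pos: [0.4493, 0.3485, 0.025]
tcp_rot: [180.0, 0.0, 156.6]
wrist_force: [0.1, -0.6, -0.6]
opening: 0.065
grasp_force: 0.0
```

```bash
python3 -m inch '[[0,0,2,0],[0,0,6,0],[0,0,11,0],[0,-4,15,0],[0,-9,15,10],[0,-14,15,20],[0,-19,15,30],[0,-24,15,40]]'; python3 -m inch '[[0,-5,0,10],[-0.5,-10,0,20],[-1,-15,0,30],[-1.1,-16.9,0,40],[-1.1,-16.9,0,50],[-1.1,-16.9,0,56],[-1.1,-16.9,0,56],[-1.1,-16.9,0,56]]'
python3 - <<'E'
from h import *
o,c=wrist("barrel_steel_mid",.025,"w4"); print(o["ee_pos"],o["tcp_rot"])
E
```

```text
time: 19.8
ee_pos: [0.4491, 0.1073, 0.1752]
tcp_rot: [-180.0, 0.0, -163.1]
wrist_force: [0.5, 0.5, -0.3]
opening: 0.0651
grasp_force: 0.0
time: 20.8
ee_pos: [0.4383, -0.0601, 0.1751]
tcp_rot: [-180.0, 0.0, -107.6]
wrist_force: [-0.4, 0.1, -0.5]
opening: 0.0653
grasp_force: 0.0
barrel_steel_mid [318. 228.] 0.9 [ 0.4373 -0.0584] d cm [-0.1   0.18]
barrel_steel_mid [400. 112.] 0.78 [ 0.361  -0.1175] d cm [-7.73 -5.73]
barrel_steel_mid [237. 121.] 0.73 [ 0.4666 -0.145 ] d cm [ 2.83 -8.49]
[ 0.43829584 -0.06014293  0.17506996] [-1.79992691e+02  1.43937467e-03 -1.07559765e+02]
```

View pics/w4.png

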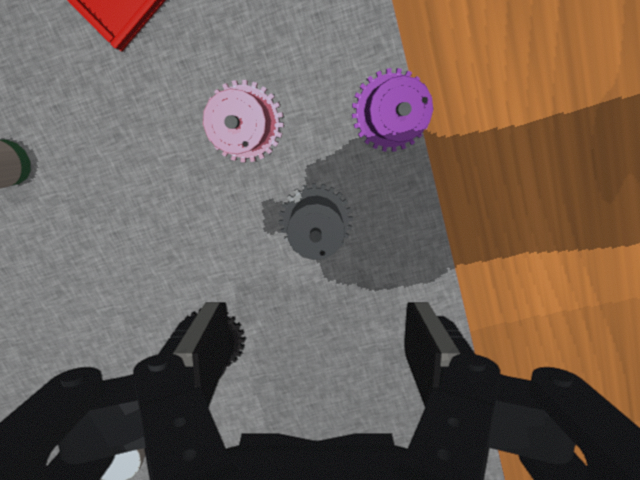

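The grey steel barrel is between the jaws at (318,228). Pink (243,120) and purple (395,110) are off the closing line.

```bash
python3 -m inch '[[0,0.1,-5,0],[-0.1,0.2,-10,0],[-0.1,0.2,-13,0],[-0.1,0.2,-15,0],[-0.1,0.2,-15.4,0],[-0.1,0.2,-15.4,0],[-0.1,0.2,-15.4,0],[-0.1,0.2,-15.4,0]]'; python3 -m inch '[[0,0,0,0],[0,0,0,0],[0,0,0,0],[0,0,0,0],[0,0,0,0],[0,0,0,0],[0,0,0,0],[0,0,0,0]]' 3 40
```

```text
time: 21.9
ee_pos: [0.4378, -0.0583, 0.0218]
tcp_rot: [-179.9, 0.0, -107.4]
wrist_force: [1.0, 0.4, -0.5]
opening: 0.0651
grasp_force: 0.0
time: 22.9
ee_pos: [0.4376, -0.0583, 0.0215]
tcp_rot: [-180.0, 0.0, -107.4]
wrist_force: [-1.1, -0.0, 5.1]
opening: 0.0387
grasp_force: 40.3
```

```bash
python3 -m inch '[[0,0,2,0],[0,0,6,0],[0,0,11,0],[0,-4,12,0],[-0.5,-9,12,0],[-1,-14,12,0],[-1.5,-19,12,0],[-2,-24,12,0]]'; python3 -m inch '[[0,-2,0,0],[0,-3.4,0,0],[0,-3.4,0,0],[0,-3.4,0,0],[0,-3.4,0,0],[0,-3.4,0,0],[0,-3.4,0,0],[0,-3.4,0,0]]'
python3 - <<'E'
from h import *
o,c=wrist("tray_red",0,"w5"); print(o["ee_pos"])
f=240/np.tan(np.radians(c["fovy"]/2)); ctr=np.array([.463,-.310]);d=np.array([-.8996,-.437]);e=np.array([-d[1],d[0]])
im=c["img"].copy()
for a,b in((.103,.056),(.103,-.056),(-.103,.056),(-.103,-.056),(0,0),(.05,0),(-.05,0)):
    p=c["R"]@np.array([*(ctr+a*d+b*e),.012 if b else .004])+c["t"]; u=(int(c["cx"]+f*p[0]/p[2]),int(c["cy"]+f*p[1]/p[2])); cv2.circle(im,u,4,(0,255,0),-1)
save(dict(img=im),"w5b")
E
```

```text
time: 23.9
ee_pos: [0.4168, -0.2998, 0.1407]
tcp_rot: [180.0, 0.0, -107.4]
wrist_force: [0.6, 0.4, -1.9]
opening: 0.0388
grasp_force: 40.5
time: 24.9
ee_pos: [0.4173, -0.3321, 0.141]
tcp_rot: [-180.0, -0.0, -107.4]
wrist_force: [-0.7, -0.9, -1.4]
opening: 0.0386
grasp_force: 40.5
tray_red [267. 276.] 0.82 [ 0.461  -0.3093] d cm [4.37 2.28]
[ 0.4173179  -0.33212093  0.14104605]
```

View pics/w5b.png

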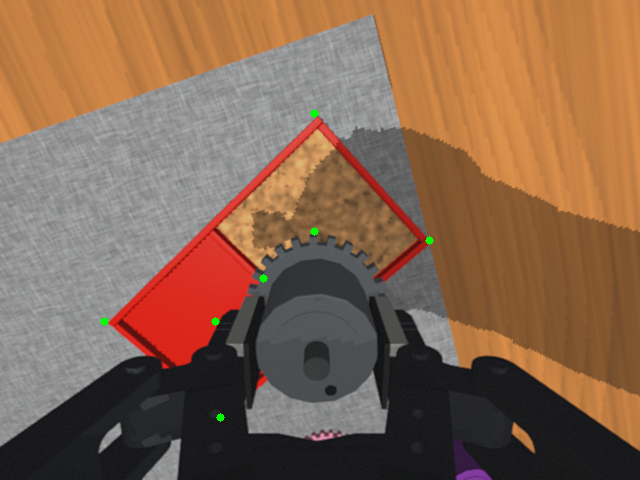

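The dots sit about 4 px off the real rim corners at top (319,121) and left (111,321). That puts the tray centre at (0.461, -0.308), so I'm correcting by about 2 mm and lowering.

```bash
python3 -m inch '[[-0.1,0.2,-4,0],[-0.1,0.2,-8,0],[-0.1,0.2,-10,0],[-0.1,0.2,-10.7,0],[-0.1,0.2,-11.1,0],[-0.1,0.2,-11.4,0],[-0.1,0.2,-11.5,0],[-0.1,0.2,-11.6,0]]'; python3 -m inch '[[0,0,0,0],[0,0,0,0],[0,0,0,0],[0,0,0,0],[0,0,0,0],[0,0,0,0],[0,0,0,0],[0,0,0,0]]' 7 40
```

```text
time: 26.0
ee_pos: [0.4165, -0.3304, 0.0256]
tcp_rot: [-180.0, -0.0, -107.4]
wrist_force: [-2.6, 2.6, 9.4]
opening: 0.0388
grasp_force: 41.4
time: 27.0
ee_pos: [0.4163, -0.3302, 0.025]
tcp_rot: [-180.0, 0.0, -107.4]
wrist_force: [0.2, -0.3, 0.7]
opening: 0.0697
grasp_force: 0.0
```

```bash
python3 -m inch '[[0,0,2,0],[0,0,6,0],[0,0,11,0],[3,5,15,0],[6,9,15,0],[9,14,15,0],[12,18,15,0],[15,23,15,0]]'; python3 -m inch '[[3,5,0,0],[5,10,0,0],[7,14,0,0],[8.6,17.3,0,0],[8.6,17.3,0,0],[8.6,17.3,0,0],[8.6,17.3,0,0],[8.6,17.3,0,0]]'
python3 - <<'E'
from h import *
o,c=wrist("grease_pot_mid",.019,"w6"); print(o["ee_pos"],o["q"])
E
```

```text
time: 28.0
ee_pos: [0.5671, -0.0989, 0.1751]
tcp_rot: [-180.0, -0.0, -107.5]
wrist_force: [0.3, -0.6, 0.3]
opening: 0.0702
grasp_force: 0.0
time: 29.0
ee_pos: [0.6521, 0.0719, 0.1753]
tcp_rot: [-180.0, 0.0, -107.5]
wrist_force: [0.0, -0.9, -0.8]
opening: 0.0697
grasp_force: 0.0
grease_pot_mid [310. 226.] 0.92 [0.6563 0.0719] d cm [0.41 0.01]
[0.65213127 0.07189308 0.17532564] [ 6.29202647e+00  1.90908723e+01  1.94808929e+01  9.03711265e+01
 -2.26667224e-03 -6.62113744e+01]
```

View pics/w6.png

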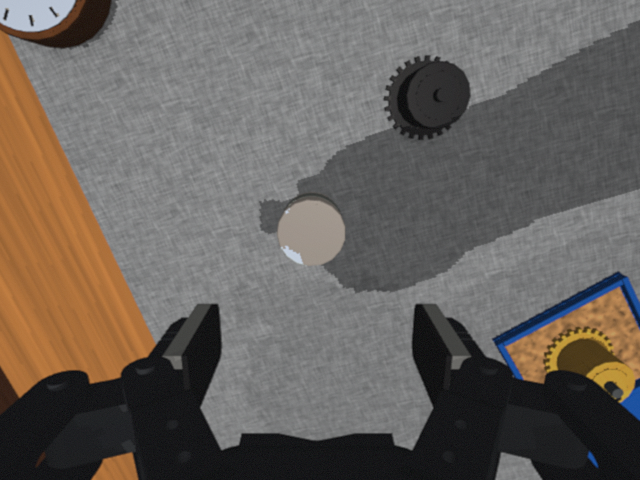

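The pot is at (310,230), slightly left of centre (0.4 cm in x). Descending to grip.

```bash
python3 -m inch '[[0.2,0,-5,0],[0.4,0,-10,0],[0.4,0,-13,0],[0.4,0,-15,0],[0.4,0,-15.8,0],[0.4,0,-15.8,0],[0.4,0,-15.8,0],[0.4,0,-15.8,0]]'; python3 -m inch '[[0,0,0,0],[0,0,0,0],[0,0,0,0],[0,0,0,0],[0,0,0,0],[0,0,0,0],[0,0,0,0],[0,0,0,0]]' 3.8 40
```

```text
time: 30.1
ee_pos: [0.6569, 0.0729, 0.0182]
tcp_rot: [-179.9, 0.0, -107.4]
wrist_force: [-0.0, -0.4, -0.2]
opening: 0.0702
grasp_force: 0.0
time: 31.1
ee_pos: [0.6566, 0.0728, 0.0177]
tcp_rot: [-179.9, 0.0, -107.4]
wrist_force: [-0.9, 0.0, 6.3]
opening: 0.0468
grasp_force: 40.9
```

```bash
python3 -m inch '[[0,0,2,0],[0,0,6,0],[0,0,11,0],[-2,-5,13,0],[-4,-10,13,0],[-6,-15,13,0],[-8,-20,13,0],[-10,-24.5,13,0]]'; python3 -m inch '[[-2,-5,0,0],[-4,-9,0,0],[-5,-11.4,0,0],[-5,-11.4,-3,0],[-5,-11.4,-5,0],[-5,-11.4,-5,0],[-5,-11.4,-5,0],[-5,-11.4,-5,0]]'
python3 - <<'E'
from h import *
o,c=wrist("tray_red",0,"w7"); print(o["ee_pos"])
E
```

```text
time: 32.1
ee_pos: [0.5554, -0.1738, 0.1481]
tcp_rot: [-179.9, -0.0, -107.4]
wrist_force: [0.7, 0.2, -0.9]
opening: 0.0467
grasp_force: 41.3
time: 33.1
ee_pos: [0.5069, -0.2864, 0.0984]
tcp_rot: [-179.9, -0.0, -107.4]
wrist_force: [0.2, 0.4, -1.2]
opening: 0.0464
grasp_force: 41.3
tray_red [379. 190.] 0.67 [ 0.462  -0.3085] d cm [-4.48 -2.21]
[ 0.5068707  -0.2863922   0.09841626]
```

View pics/w7.png

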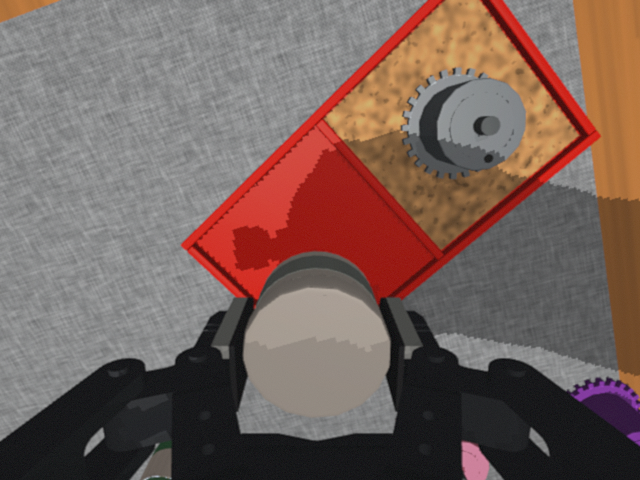

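Steel stands centred on the cork, and the pot is over the bare pocket. Lowering and releasing.

```bash
python3 -m inch '[[0,0,-3,0],[0,0,-5,0],[0,0,-6.3,0],[0,0,-7,0],[0,0,-7.3,0],[0,0,-7.5,0],[0,0,-7.7,0],[0,0,-7.7,0]]'; python3 -m inch '[[0,0,0,0],[0,0,0,0],[0,0,0,0],[0,0,0,0],[0,0,0,0],[0,0,0,0],[0,0,0,0],[0,0,0,0]]' 7 40; python3 -m inch '[[0,0,1,0],[0,0,3,0],[0,0,7,0],[0,0,12,0],[0,2,16,0],[0,6,18,0],[0,11,18,0],[0,16,18,0]]'; python3 -m inch '[[-4,4,0,0],[-8,8,0,0],[-10,12,0,0],[-10,16,0,0],[-10,18,0,0],[-10,18,0,0],[-10,18,0,0],[-10,18,0,0]]'
python3 - <<'E'
from h import *
a=bot.camera("top"); save(a,"top2"); c=bot.camera("scene"); save(c,"scene2")
for k,z in Z.items():
    if "mid" in k: print(k,[[(round(r["score"],2),np.round(at(q,r["point"],z+.004)[:2],3).tolist()) for r in bot.landmark_of(k,q)[:3]] for q in (a,c)])
E
```

```text
time: 34.2
ee_pos: [0.5066, -0.2864, 0.0217]
tcp_rot: [-179.9, -0.0, -107.4]
wrist_force: [-3.6, 1.6, 8.2]
opening: 0.0465
grasp_force: 42.0
time: 35.2
ee_pos: [0.5063, -0.2862, 0.02]
tcp_rot: [-180.0, -0.0, -107.4]
wrist_force: [1.0, -0.2, -0.7]
opening: 0.0699
grasp_force: 0.0
time: 36.2
ee_pos: [0.5062, -0.125, 0.2012]
tcp_rot: [-179.9, 0.0, -107.5]
wrist_force: [0.7, -0.3, -0.4]
opening: 0.0697
grasp_force: 0.0
time: 37.2
ee_pos: [0.4064, 0.0531, 0.2002]
tcp_rot: [-180.0, -0.0, -107.5]
wrist_force: [-0.6, -0.2, -0.5]
opening: 0.07
grasp_force: 0.0
barrel_brass_mid [[], [(0.92, [0.474, 0.242])]]
barrel_steel_mid [[(0.78, [0.468, -0.142]), (0.77, [0.365, -0.118]), (0.64, [0.418, -0.33])], [(0.91, [0.358, -0.121]), (0.74, [0.415, -0.333]), (0.66, [0.471, -0.146])]]
oil_amber_mid [[(0.82, [0.447, 0.35])], [(0.66, [0.446, 0.352])]]
grease_pot_mid [[(0.72, [0.506, -0.278])], [(0.97, [0.507, -0.289])]]
barrel_black_mid [[], [(0.65, [0.552, 0.007])]]
oil_green_mid [[(0.89, [0.645, -0.171])], [(0.59, [0.647, -0.17])]]
clock_mid [[(0.91, [0.769, -0.128])], [(0.77, [0.777, -0.135]), (0.35, [0.43, 0.376])]]
```

View pics/top2.png

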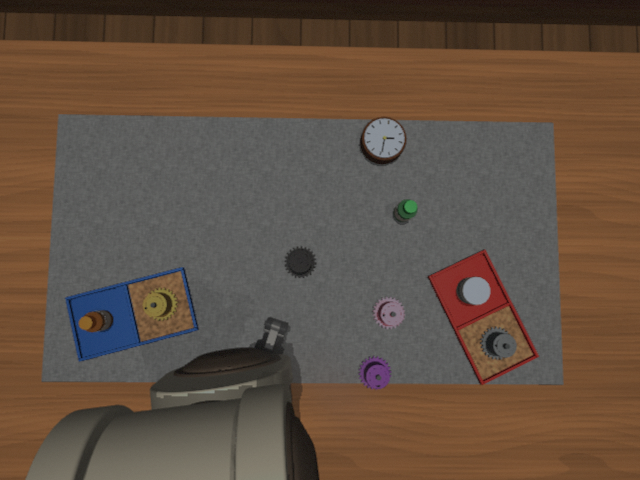

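View pics/scene2.png

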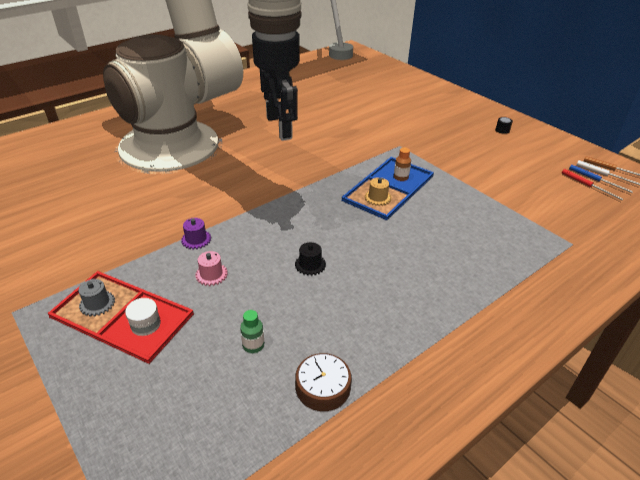

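All four pieces stand upright in the middle of their pockets: brass (160,304), amber (97,321), steel (498,345) and pot (475,290) in the top view. Black, green, clock and the two look-alikes haven't moved, and the arm is clear.

```bash
python3 -c "
from workcell import bot
print(bot.job_done())"
```

```text
the job is handed in; nothing more can be done
None
```

Both kits are made up and handed in at about 37 s of the 112 s allowed: each of the four pieces stands upright near the middle of its pocket, and everything else is where it was.

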